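Unlock the stick-blender foot from its dock and hold it tipped for the knife check

ROBOT

A 6-joint arm with a two-finger parallel gripper is mounted at the origin on the work surface; the furniture and walls round the work are solid. World frame = base frame: x ahead of the robot, y to its left, z up, the work surface at z = 0. Lengths are in m, angles in rad, forces in N, time in s.
With the tool pointing down it reaches from about 0.25 to 0.8 m from the base axis. Payload 3.9 kg.
Tool frame: the origin (TCP) lies at the very end of the fingers, on their centre line; the grasp point (between the pads) lies 19 mm behind it; z points along the fingers, y is the line along which they close (so a half turn about z gives the same grasp; the last joint's range is limited). The gripper opens to 85 mm and grips with 20 to 120 N. Pads are 22 mm wide; open, the fingers measure 114 mm over their backs; the gripper's body (76 mm by 85 mm) begins 54 mm behind the grasp point. The pads swing forward as they close: fully open they stand 13 mm farther back than shut.
Start: joints at [1.128, 0.26, -0.138, 1.173, 0, 1.571], TCP at [0.225, 0.474, 0.231] pointing down, gripper open.
Joint ranges: [-2.78, 2.78], [-0.83, 1.72], [-1.28, 1.37], [-1.9, 2.12], [-1.57, 1.48], [-3.14, 3.14]. Speed limits (rad/s): [2.57, 2.57, 3.14, 3.14, 3.14, 3.14].

INTERFACE

Orientations are given as a 3x3 rotation matrix whose columns are the frame's x, y, z axes.
In Python, from rig import telemetry, grab_frame, job gives the robot as it stands. The module is installed in compiled form; this text tells all that it offers.
- The arm moves only by the shell command python3 -m handwheel 'ROWS' [FORCE]. ROWS is JSON, one flat list of numbers, 7 for each row, row after row: the shift along the tool's x, y, z in mm, then the turn, a rotation vector about the tool's x, y, z in rad, then the finger opening in mm, from 0 to 85.4. A call has 1 to 12 rows; each row is the pose to reach, as a shift and turn from the pose commanded when the call began, along the tool's axes at that moment; what a row does not reach only later rows make up. A row lasts 1/8 s, in which the tool goes at most 62.5 mm and 10.7 degrees, less where a joint would pass 70% of its speed; a pose out of reach is approached as far as the arm can. A call with a gripper value outside its range is refused whole. The fingers move at their own pace and stop on an object; FORCE is the grip in N (left out, the last holds). Time passes only in rows, so rows that repeat a pose let the fingers close. It gives the time, the measured TCP pose, the force, the opening and the grip force at its end, in the units of the state.
- telemetry.observe(): the state, without advancing time (a new reading comes with each control period).
- grab_frame(name): name is "scene" or "top" or "wrist"; returns a dict with "color" (400x640x3 uint8, blue, green, red), "fx", "fy", "cx", "cy" (pixels), "rvec" (rotation vector, rad) and "tvec" (3), from world to camera coordinates, as OpenCV has them; the wrist camera has in their place "tool_from_camera" (4x4, takes a point from camera to tool coordinates, whose origin is the TCP and whose axes are the flange's). Camera axes: x right, y down, z forward; pixel columns grow to the right and rows downward; lengths in m; the calibration is good to about 2 mm. The wrist camera is an equidistant fisheye: a pixel r from the principal point sees the ray r / f radians off the axis. A picture is of the moment at which its call begins: read the wrist's pose just before it. There is no depth.
- job.finish_job(): hands the job in; it is judged then, once.
The state is a dict: "t": time; "q": joint angles; "joint_velocities": joint speeds; "effort": joint torques, N m; "position": TCP position; "orientation": TCP orientation; "ft_force": force on the tool from outside, world axes, zero at the start; "moment": the same for the moment, N m; "width": opening from 0.0 (shut) to 1.0 (fully open); "grasp_force": force on a finger pad.
Only numpy, scipy, OpenCV 4.12 (cv2) and the standard library are available. Lean on these libraries where they do the work, as an engineer would, in place of code of your own. Each camera call takes 0.05 s, during which the arm holds its last target. There are 200 camera calls.

TASK

The taller of the two stick-blender feet is due for its knife check: grip it by its black sleeve, turn it anticlockwise (seen from above) in its twist-lock socket until its pointer fin faces the arrow on the dock, and draw it straight up out of the socket. Carry it over the shallow steel tray and tip it over to roughly 60 degrees from upright, or nearly level, so that the knife under the bell can be seen. Finish holding it still like that in the gripper, its bell over the tray and the whole foot at least 10 cm above the worktop; leave the shorter foot, the tray and the things standing round about in their places.

Things in the scene. Friction and masses are not known exactly. Their poses are not given: they have to be found in the camera images.
- long_foot: taller blender foot, 204 mm, 0.18 kg, bell down in a socket. Origin: centre of the bell's open mouth (underside); z up the shaft. Steel bell 60 mm across, 34 high, knife inside, shoulder to 56 mm; shaft 20 across; round black sleeve 32 across at 150 to 192 mm; spigot 18 across on top. Pointer fin on the shoulder at -x; two lugs at +x and -x, 12 wide, 6.5 out from the bell, 20 to 26 mm up
- long_grip (a point): where to grip the taller foot: on its axis, in the middle of the round black sleeve, 171 mm above the mouth of the bell; axes as the foot's. The foot's centre of mass is about 60 mm below it, so in a weak grip it swings in the fingers about the line along which they close; tipped towards one finger it cannot swing
- tool_dock: white plastic dock for two feet, fixed: plate 118 (x) by 288 mm (y), 8 thick, round ends. Origin: centre of the underside, z up. Two equal twist-lock sockets, centred 85 mm from the origin along +y and -y; each has a raised grey arrow on the plate at its -x side. A foot starts locked, its x axis 0.6 to 1.1 rad clockwise (seen from above) of the dock's; anticlockwise unlocks; it turns easily
- socket_a (a point): centre of the floor of the +y socket; axes as the dock's. The socket is a cup 88 mm across, floor 8 and rim 42 mm above the worktop; the bell's mouth rests on the floor. An inward lip (64 mm across inside, underside at 36 mm) holds the lugs down, but for slots at +x and -x. The lugs are in the slots with the foot's x axis from 0.1 rad clockwise of the dock's to 0.03 past it, where a stop is
- socket_b (a point): the same point in the equal socket on the -y side. The play of a foot in its socket is 2 mm round about and 2 mm up and down while locked; with the lugs in the slots it lifts out freely, clear after 36 mm
- short_foot: the shorter, thicker foot in the other socket, 138 mm tall, sleeve 46 mm across; axes and bell as the taller foot's; it stays locked where it is. The two feet may stand in either socket
- beater_tray: shallow open steel tray, 260 mm (its x) by 200 mm (its y), walls 22 mm high and 2 mm thick, floor 2 mm; loose. Origin: centre of the underside
- colour_jar1: bystander: spice jar with a round cap, 44 mm across, 100 mm tall; origin under its centre
- colour_jar2: bystander: spice jar with a round cap, 44 mm across, 106 mm tall; origin under its centre
- sample_jar5: bystander: clear round jar with a flat lid, 51 mm across, 62 mm tall; origin under its centre
- check_weight1: bystander: steel check weight with a knob, 37 mm across, 62 mm tall; origin under its centre
Not all that is in view belongs to the job. What is shaped like the long_foot but blue is not meant. Leave any yellow look-alike of the short_foot alone.

How it is judged:
By the outcome, as a careful person would: the job done as asked, in the order asked, and still so for the second after the job is handed in, while the arm keeps its last pose, push and grip.
It also fails if it takes over 38 s, if anything falls off the work surface, if the arm or the gripper's body presses on something with over 40 N, if the wrist force passes 120 N, or if a joint passes its speed limit or range.

## Working session

There is one attempt and no reset: what is moved stays moved. The work goes in short steps, Python scripts to look and compute and a shell command to move; the robot and the scene stay as the last step left them, time stands still between calls to the robot, and variables do not carry over. Pictures are saved under pics/ and viewed, at most 10 in all, crops included, and the job is handed in when it is done.

```bash
mkdir -p pics
python3 - <<'E'
from rig import telemetry, grab_frame
import cv2,numpy as np,pickle
s=telemetry.observe(); print({k:np.round(v,3).tolist() for k,v in s.items()})
np.set_printoptions(precision=4,suppress=True)
F={}
for n in("scene","top","wrist"):
    f=grab_frame(n);F[n]=f;cv2.imwrite(f"pics/{n}0.png",f["color"]);print(n,{k:v for k,v in f.items() if k!="color"})
pickle.dump((s,F),open("f0.pkl","wb"))
E
```

```text
{'t': 0.0, 'q': [1.128, 0.261, -0.139, 1.173, -0.0, 1.571], 'joint_velocities': [-0.001, 0.001, 0.0, 0.002, 0.002, 0.0], 'effort': [0.0, -40.567, 25.392, 0.019, 0.0, -0.0], 'position': [0.225, 0.474, 0.23], 'orientation': [[-0.904, 0.429, -0.001], [0.429, 0.904, -0.002], [-0.0, -0.002, -1.0]], 'ft_force': [0.029, -0.356, 0.277], 'moment': [-0.029, 0.013, 0.005], 'grasp_force': 0.0, 'width': 1.0}
scene {'fx': 455.41434735669185, 'fy': 455.41434735669185, 'cx': 317.8605138675332, 'cy': 193.94846421636086, 'rvec': array([ 0.2383,  2.9739, -0.8341]), 'tvec': array([0.5325, 0.0186, 1.2876])}
top {'fx': 407.2420588393796, 'fy': 407.2420588393796, 'cx': 313.0293753013615, 'cy': 200.03698129679654, 'rvec': array([ 2.1848, -2.1672,  0.0924]), 'tvec': array([-0.05  ,  0.54  ,  1.0764])}
wrist {'fx': 309.70691628693146, 'fy': 309.70691628693146, 'cx': 323.9006506236093, 'cy': 204.33164673176663, 'tool_from_camera': array([[ 0.0006, -0.9624, -0.2716,  0.07  ],
       [ 1.    ,  0.0007, -0.    , -0.0005],
       [ 0.0002, -0.2716,  0.9624, -0.143 ],
       [ 0.    ,  0.    ,  0.    ,  1.    ]])}
```

View pics/scene0.png

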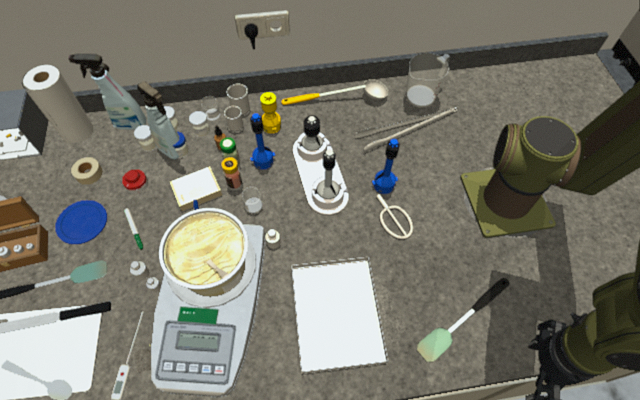

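View pics/top0.png

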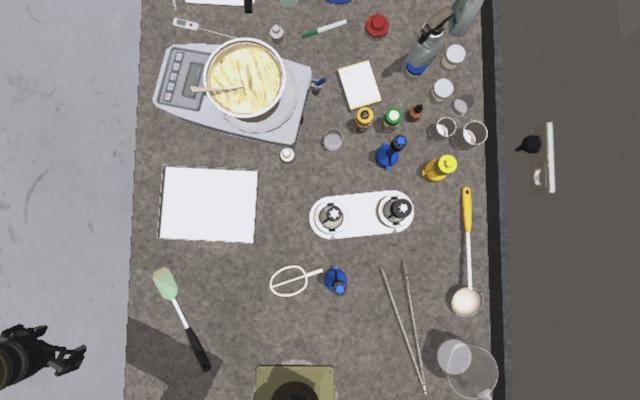

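```bash
cat > h.py <<'E'
import numpy as np,cv2
def RT(f): return cv2.Rodrigues(f["rvec"])[0],np.ravel(f["tvec"])
def ray(f,u,v):
    R,t=RT(f); d=R.T@np.array([(u-f["cx"])/f["fx"],(v-f["cy"])/f["fy"],1]); return -R.T@t,d/np.linalg.norm(d)
def onz(f,u,v,z):
    o,d=ray(f,u,v); return o+d*(z-o[2])/d[2]
def proj(f,P):
    R,t=RT(f); c=np.atleast_2d(P)@R.T+t
    return np.c_[f["fx"]*c[:,0]/c[:,2]+f["cx"],f["fy"]*c[:,1]/c[:,2]+f["cy"]]
def tri(rs):
    A=sum(np.eye(3)-np.outer(d,d) for o,d in rs);b=sum((np.eye(3)-np.outer(d,d))@o for o,d in rs);return np.linalg.solve(A,b)
E
python3 - <<'E'
import pickle,cv2,numpy as np
s,F=pickle.load(open("f0.pkl","rb"))
a=F["scene"]["color"][105:220,285:365];b=F["top"]["color"][170:285,290:425]
z=lambda i,k:cv2.resize(i,None,fx=k,fy=k,interpolation=cv2.INTER_CUBIC)
A=z(a,3.6)  # 288x414
B=z(b,3.6)  # 486x414
cv2.imwrite("pics/crop.png",np.hstack([A,B]))
E
```

```text
(no output)
```

View pics/crop.png

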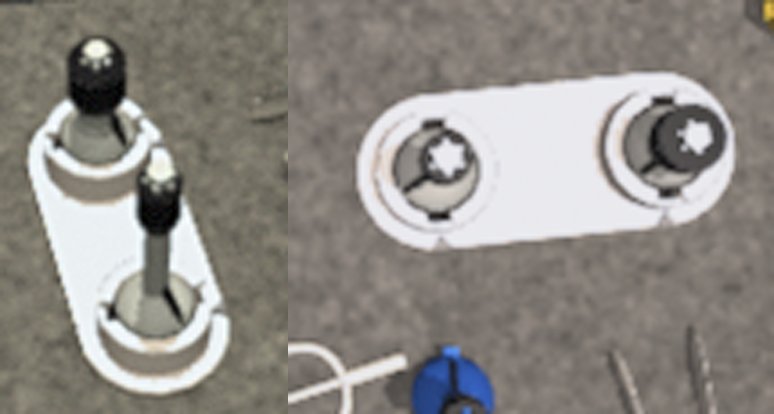

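Candidates: blue look-alikes at scene (258,140) and (388,165) are excluded by colour. The black thick one at (311,125) is short_foot. The black thin-sleeved tall one at (329,165), top (332,214), fits long_foot, and the crop confirms it. Its fin points left and down in the top view, at crop (398,190). Its arrow is at top (333,237).

Run:
```python
import pickle,cv2,numpy as np
from h import *
np.set_printoptions(precision=4,suppress=True)
s,F=pickle.load(open("f0.pkl","rb"));T,S=F["top"],F["scene"]
c=lambda u,v:(290+(u-288)/3.6-.4,170+v/3.6-.4)
cs=lambda u,v:(285+u/3.6-.4,105+v/3.6-.4)
print("spigot tri",tri([ray(T,*c(447,157)),ray(S,*cs(158,155))]), "z.212:",onz(T,*c(447,157),.212),onz(S,*cs(158,155),.212))
h=T["color"]; m=((h.min(2)>200)*255).astype(np.uint8); m[:180]=0;m[245:]=0;m[:,:300]=0;m[:,420:]=0
n,l,st,ce=cv2.connectedComponentsWithStats(m);i=1+np.argmax(st[1:,4]);print(st[i])
cn=cv2.findContours((l==i).astype(np.uint8),0,2)[0][0]
W=np.array([onz(T,*p,.008)[:2] for p in cn[:,0].astype(float)]).astype(np.float32)
r=cv2.minAreaRect(W*1000);print("plate",r)
a1,a2=onz(T,*c(442,243),.008),onz(T,*c(666,217),.008);d=a1-a2
print("arrows",a1,a2,"dist",np.linalg.norm(d),"yaw",np.arctan2(d[1],d[0])-np.pi/2)
for p,q in(((434,125),(438,215)),((662,100),(670,190))):
    p,q=onz(T,*c(*p),.042),onz(T,*c(*q),.042);e=p-q;print("slots",(p+q)/2,np.linalg.norm(e),np.arctan2(e[1],e[0]))
# fin: shoulder 34..56 -> z .05
f=onz(T,*c(400,188),.045)
print("fin tip",f)
# tray
m=((h.min(2)>200)*255).astype(np.uint8);m[:,:150]=0;m[:155]=0;m[250:]=0;m[:,270:]=0
cn=max(cv2.findContours(m,0,2)[0],key=cv2.contourArea);W=np.array([onz(T,*p,.022)[:2] for p in cn[:,0].astype(float)]).astype(np.float32);print("tray",cv2.minAreaRect(W*1000))
for n,u,v,z in(("wt",287,156,.06),("blue2",336,286,.2),("pot",245,80,.1)):print(n,onz(T,u,v,z))
```

```text
spigot tri [ 0.4962 -0.0924  0.2294] z.212: [ 0.4948 -0.0925  0.212 ] [ 0.496  -0.1062  0.212 ]
[ 310  191  104   48 2681]
plate ((503.6883850097656, -178.2279815673828), (115.90119934082031, 284.4865417480469), 6.194268703460693)
arrows [ 0.441 -0.099  0.008] [ 0.462  -0.2682  0.008 ] dist 0.17046965916654624 yaw 0.12321133323102429
slots [ 0.4946 -0.0928  0.042 ] 0.06619931371818277 0.04881057496293933
slots [ 0.5144 -0.2619  0.042 ] 0.06649290767176498 0.07938461806421392
fin tip [ 0.481  -0.0664  0.045 ]
tray ((527.1761474609375, 236.29771423339844), (249.37428283691406, 193.123291015625), 87.47514343261719)
wt [0.6531 0.0238 0.06  ]
blue2 [ 0.3335 -0.0987  0.2   ]
pot [0.843  0.1322 0.1   ]
```

```bash
python3 -m handwheel '[-20,-16,-40,0,0,0.05,85, -65,-53,-70,0,0,0.18,85, -112,-91,-70,0,0,0.3,85, -159,-130,-70,0,0,0.43,85, -206,-168,-70,0,0,0.55,85, -253,-206,-70,0,0,0.68,85, -300,-245,-70,0,0,0.81,85, -347,-283,-70,0,0,0.93,85, -394,-322,-70,0,0,1.06,85, -441,-360,-70,0,0,1.19,85, -480,-391,-70,0,0,1.3,85, -487,-397,-70,0,0,1.315,85]'
python3 - <<'E'
from rig import telemetry, grab_frame
import cv2,numpy as np,pickle
s=telemetry.observe();f=grab_frame("wrist");pickle.dump((s,f),open("f1.pkl","wb"))
for k in("q","position","orientation","t"):print(k,np.round(s[k],4).tolist())
cv2.imwrite("pics/w1.png",f["color"])
from h import *
s,F=pickle.load(open("f0.pkl","rb"))
print(proj(F["scene"],[[.4945,-.0935,z] for z in(.158,.2,.212)]))
E
```

```text
t: 1.65
position: [0.4957, -0.0956, 0.3005]
orientation: [[0.19, 0.982, -0.001], [0.982, -0.19, -0.0], [-0.0, -0.001, -1.0]]
ft_force: [-0.9, 1.3, -0.4]
width: 0.996
grasp_force: 0.0
q [-0.1904, 0.2057, -0.0312, 1.3346, -0.0003, 1.572]
position [0.4957, -0.0956, 0.3005]
orientation [[0.1904, 0.9817, -0.0008], [0.9817, -0.1904, -0.0002], [-0.0003, -0.0007, -1.0]]
t 1.65
[[329.46850207 164.38894226]
 [329.84830191 154.59092979]
 [329.96131182 151.67551907]]
```

View pics/w1.png

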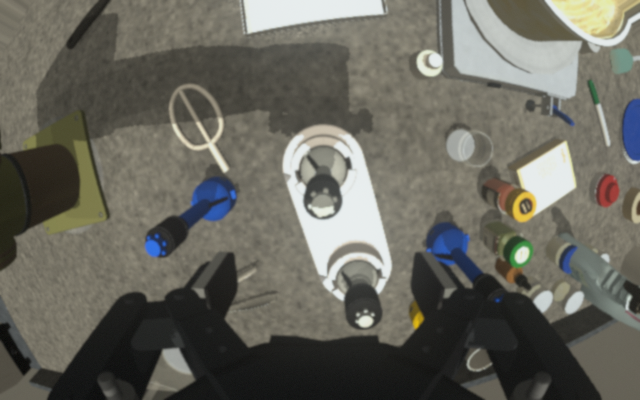

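The wrist view shows the tall foot's spigot at about (323,208), its bell at about (323,165) with the fin running up-left to about (307,153), and the short foot at (362,300). I'll measure these with the fisheye model in an enlarged crop.

```bash
cat >> h.py <<'E'
def wray(s,f,u,v):
    x,y=(u-f["cx"])/f["fx"],(v-f["cy"])/f["fy"];r=np.hypot(x,y)+1e-9
    d=np.array([x/r*np.sin(r),y/r*np.sin(r),np.cos(r)]);M=f["tool_from_camera"];R=np.array(s["orientation"])
    return R@M[:3,3]+np.array(s["position"]),R@(M[:3,:3]@d)
def won(s,f,u,v,z):
    o,d=wray(s,f,u,v);return o+d*(z-o[2])/d[2]
def wproj(s,f,P):
    R=np.array(s["orientation"]);M=f["tool_from_camera"]
    p=M[:3,:3].T@(R.T@(np.array(P)-s["position"])-M[:3,3]);r=np.hypot(p[0],p[1]);a=np.arctan2(r,p[2])
    return np.array([f["cx"]+f["fx"]*a*p[0]/r,f["cy"]+f["fy"]*a*p[1]/r])
E
python3 - <<'E'
import pickle,cv2,numpy as np
from h import *
np.set_printoptions(precision=4,suppress=True)
s,f=pickle.load(open("f1.pkl","rb"))
im=f["color"];cv2.imwrite("pics/w1c.png",cv2.resize(im[120:230,270:380],None,fx=5.4,fy=5.4,interpolation=cv2.INTER_CUBIC))
for z in(.212,.2,.158,.064,.042):print(z,wproj(s,f,[.4945,-.0935,z]))
m=((im.max(2)<75)*255).astype(np.uint8);m[:120]=0;m[230:]=0;m[:,290:]=m[:,290:];m[:,:290]=0;m[:,360:]=0
n,l,st,ce=cv2.connectedComponentsWithStats(m)
for i in range(1,n):
    if st[i,4]>20:print(st[i],ce[i])
E
```

```text
0.212 [323.402  206.0315]
0.2 [323.4405 201.9441]
0.158 [323.5516 190.1856]
0.064 [323.7154 172.9368]
0.042 [323.7431 170.0302]
[296 120  10  10  53] [300.5283 124.5283]
[308 156  10  13  35] [312.7143 162.3714]
[306 174  33  26 432] [321.8981 184.7755]
```

View pics/w1c.png

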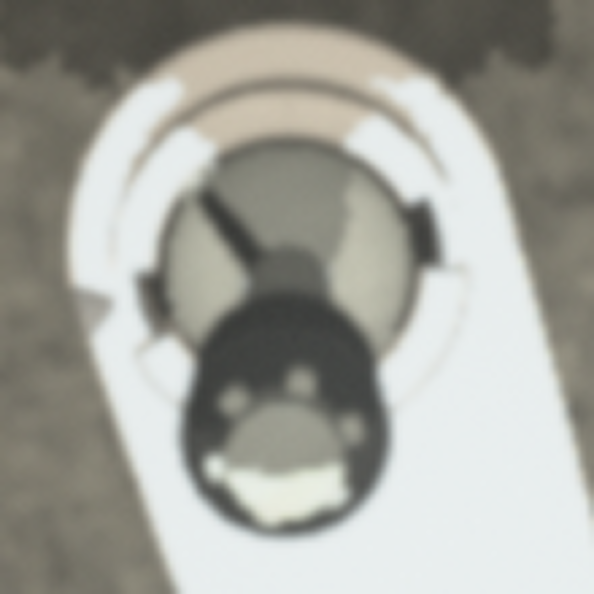

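Run:
```python
import pickle,numpy as np
from h import *
np.set_printoptions(precision=4,suppress=True)
s,f=pickle.load(open("f1.pkl","rb"))
c=lambda u,v:(270+u/5.4-.4,120+v/5.4-.4)
w=lambda u,v,z:won(s,f,*c(u,v),z)
print("sleeve",w(285,438,.2),"spigot",w(283,465,.212))
a,b=w(152,303,.042),w(425,235,.042);e=b-a;print("slots",(a+b)/2,np.linalg.norm(e),np.arctan2(e[1],e[0]))
print("bell rim circle",w(290,270,.042))
C=np.array([.4942,-.0936])
for z in(.045,.05):
  p=w(205,192,z);d=C-p[:2];print("fin",p,"r",np.hypot(*d),"foot yaw",np.arctan2(d[1],d[0]))
p=w(112,303,.009);d=C-p[:2];print("arrow",p,np.hypot(*d),np.arctan2(d[1],d[0]))
```

```text
sleeve [ 0.4938 -0.0923  0.2   ] spigot [ 0.4935 -0.093   0.212 ]
slots [ 0.4936 -0.0924  0.042 ] 0.06852688642874204 0.05675641743978395
bell rim circle [ 0.494  -0.0928  0.042 ]
fin [ 0.4778 -0.0698  0.045 ] r 0.028884838993864195 foot yaw -0.9672386641535483
fin [ 0.4782 -0.0693  0.05  ] r 0.029110075373090735 foot yaw -0.9881375459707058
arrow [ 0.445  -0.0977  0.009 ] 0.04940778350063891 0.0838527568657272
```

```bash
python3 -m handwheel '[1,-1,40,0,0,0,85, 1,-1,90,0,0,0,85, 1,-1,125,0,0,0,85, 1,-1,141,0,0,0,85, 1,-1,141,0,0,0,60, 1,-1,141,0,0,0,40, 1,-1,141,0,0,0,25, 1,-1,141,0,0,0,20, 1,-1,141,0,0,0,20, 1,-1,141,0,0,0,20]' 80
```

```text
t: 2.95
position: [0.4954, -0.092, 0.1618]
orientation: [[0.186, 0.983, 0.003], [0.983, -0.186, -0.0], [0.0, 0.003, -1.0]]
ft_force: [0.1, 0.2, 6.8]
width: 0.357
grasp_force: 79.6
```

```bash
python3 -m handwheel '[0,0,0,0,0,-0.1,20, 0,0,0,0,0,-0.22,20, 0,0,0,0,0,-0.34,20, 0,0,0,0,0,-0.46,20, 0,0,0,0,0,-0.58,20, 0,0,0,0,0,-0.7,20, 0,0,0,0,0,-0.82,20, 0,0,0,0,0,-0.92,20, 0,0,0,0,0,-1.0,20, 0,0,0,0,0,-1.0,20, 0,0,0,0,0,-1.0,20]'
python3 - <<'E'
from rig import telemetry, grab_frame
import cv2,numpy as np,pickle
s=telemetry.observe();f=grab_frame("wrist");g=grab_frame("top");pickle.dump((s,f,g),open("f2.pkl","wb"))
for k in("q","moment","ft_force"):print(k,np.round(s[k],4).tolist())
z=lambda i,k:cv2.resize(i,None,fx=k,fy=k,interpolation=cv2.INTER_CUBIC)
from h import *
u,v=wproj(s,f,[.494,-.093,.042]).astype(int);print(u,v)
A=z(f["color"][v-55:v+55,u-55:u+55],5);B=z(f["color"][v-55:v+55,u-55:u+55],.5)
cv2.imwrite("pics/w2.png",A)
E
```

```text
t: 4.32
position: [0.4952, -0.0921, 0.1618]
orientation: [[-0.726, 0.687, 0.003], [0.687, 0.726, -0.0], [-0.002, 0.002, -1.0]]
ft_force: [-0.2, 0.3, 6.1]
width: 0.354
grasp_force: 79.6
q [-0.1839, 0.2628, -0.323, 0.982, 0.0001, 0.5738]
moment [0.0294, 0.1775, 0.0268]
ft_force [-0.2264, 0.284, 6.1111]
322 198
```

View pics/w2.png

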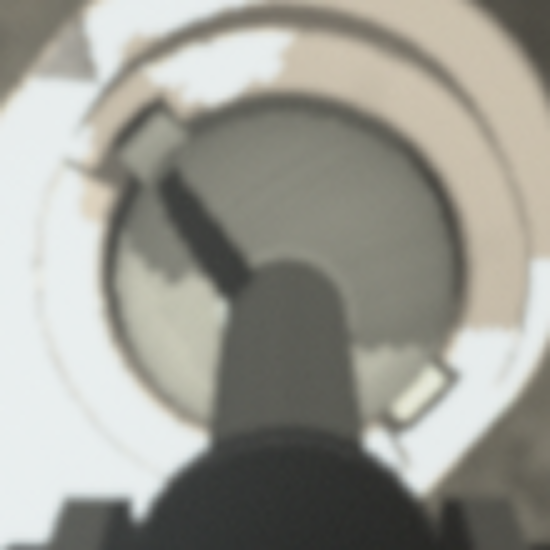

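Lugs are now visible in the slots at crop (150,140) and (420,395), and the fin at (170,185) points towards the arrow at (72,55). I'll check the angle by numbers.

Run:
```python
import pickle,numpy as np
from h import *
np.set_printoptions(precision=4,suppress=True)
s,f,g=pickle.load(open("f2.pkl","rb"))
w=lambda u,v,z:won(s,f,267+u/5-.4,143+v/5-.4,z)
an=lambda d:np.arctan2(d[1],d[0])
p,q=w(152,142,.034),w(420,398,.034);print("lugs",p,q,np.linalg.norm(p-q),an(q-p),"mid",(p+q)/2)
C=(p+q)/2
print("fin tip",w(168,183,.048),an(C-w(168,183,.048)),"shaft-end",an(w(240,280,.064)-w(168,183,.048)))
print("arrow tip",w(92,80,.009),an(C-w(92,80,.009)))
p,q=w(115,165,.042),w(168,102,.042);print("slotL",np.linalg.norm(p-q),an(C-p),an(C-q))
p,q=w(388,430,.042),w(462,372,.042);print("slotR",an(p-C),an(q-C))
```

```text
lugs [ 0.4611 -0.0936  0.034 ] [ 0.5294 -0.0912  0.034 ] 0.06831162524157479 0.03478564226179138 mid [ 0.4953 -0.0924  0.034 ]
fin tip [ 0.4671 -0.094   0.048 ] 0.05764224393159727 shaft-end 0.020027421359766186
arrow tip [ 0.446 -0.098  0.009] 0.11309103576932956
slotL 0.014411527234132991 0.1966060023224669 -0.1864224895041654
slotR -0.1768167177729051 0.32976906364889014
```

```bash
python3 -m handwheel '[0,0,0,0,0,-0.04,20, 0,0,0,0,0,-0.04,20]'; python3 -c "
from rig import telemetry;print(telemetry.observe()['moment'])"; python3 -m handwheel '[0,0,-4,0,0,-0.04,20, 0,0,-8,0,0,-0.04,20, 0,0,-14,0,0,-0.04,20, 0,0,-14,0,0,-0.04,20]'
```

```text
t: 4.68
position: [0.4952, -0.0921, 0.1618]
orientation: [[-0.753, 0.658, 0.003], [0.658, 0.753, -0.0], [-0.003, 0.002, -1.0]]
ft_force: [0.6, 0.8, 6.3]
width: 0.353
grasp_force: 79.6
[0.05443859 0.13802029 0.07661206]
t: 5.18
position: [0.494, -0.092, 0.1748]
orientation: [[-0.779, 0.627, 0.0], [0.627, 0.779, -0.0], [-0.0, -0.0, -1.0]]
ft_force: [-0.1, 0.3, -0.9]
width: 0.351
grasp_force: 80.1
```

```bash
python3 -m handwheel '[0,0,-20,0,0,0,20, 0,0,-60,0,0,0,20, 0,0,-110,0,0,0,20, 0,0,-160,0,0,0,20, 30,18,-190,0,0,0.06,20, 72,45,-190,0,0,0.14,20, 114,71,-190,0,0,0.22,20, 156,97,-190,0,0,0.31,20, 198,123,-190,0,0,0.39,20, 230,142,-190,0,0,0.45,20, 241,149,-190,0,0,0.474,20, 241,149,-190,0,0,0.474,20]'
python3 -c "
from rig import telemetry;print(telemetry.observe()['q'])"
```

```text
t: 6.68
position: [0.3996, 0.1762, 0.3646]
orientation: [[-0.409, 0.912, 0.001], [0.912, 0.409, 0.0], [-0.0, 0.001, -1.0]]
ft_force: [0.0, -0.2, -1.3]
width: 0.353
grasp_force: 80.1
[ 4.15274273e-01  8.18244516e-02 -1.66560697e-02  1.47152799e+00
 -1.47310122e-05  1.56440977e+00]
```

```bash
python3 -m handwheel '[0,2,0,-0.1,0,0,20, 0,4,0,-0.23,0,0,20, 0,7,-1,-0.36,0,0,20, 0,9,-2,-0.49,0,0,20, 0,11,-4,-0.62,0,0,20, 0,13,-5,-0.75,0,0,20, 0,15,-7,-0.88,0,0,20, 0,16,-9,-1.01,0,0,20, 0,17,-10,-1.1,0,0,20, 0,17,-11,-1.14,0,0,20, 0,17,-11,-1.14,0,0,20, 0,17,-11,-1.14,0,0,20]'
python3 - <<'E'
from rig import telemetry, grab_frame
import cv2,numpy as np
f=grab_frame("scene");g=grab_frame("top")
cv2.imwrite("pics/end.png",np.hstack([f["color"][60:400,230:560],g["color"][60:400,140:440]]))
E
```

```text
t: 8.18
position: [0.4156, 0.1818, 0.3757]
orientation: [[-0.406, 0.382, 0.83], [0.914, 0.17, 0.369], [-0.0, 0.909, -0.418]]
ft_force: [0.0, 0.1, -1.7]
width: 0.355
grasp_force: 80.2
```

View pics/end.png

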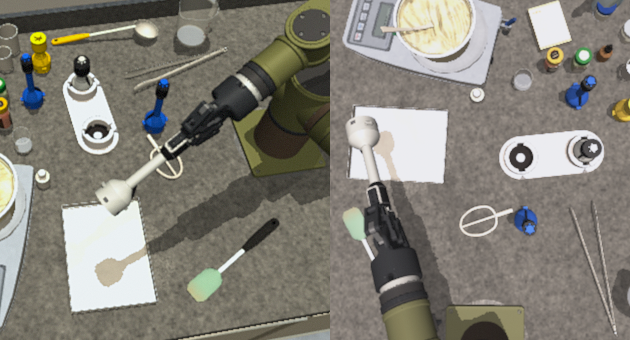

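The end view shows the foot tipped in line with the gripper. The bell is at top (173,192), which parallax-corrected at z≈0.31 puts it over the tray at about (0.54, 0.23). The short foot, the tray and the bystanders are in their places. I'll hand in after a short hold.

```bash
python3 -m handwheel '[0,0,0,0,0,0,20, 0,0,0,0,0,0,20, 0,0,0,0,0,0,20]' && python3 -c "
from rig import job;print(job.finish_job())"
```

```text
t: 8.65
position: [0.4154, 0.1823, 0.3753]
orientation: [[-0.407, 0.382, 0.83], [0.913, 0.17, 0.37], [-0.0, 0.909, -0.418]]
ft_force: [-0.4, 0.2, -1.7]
width: 0.357
grasp_force: 80.2
the job is handed in; nothing more can be done
None
```

The job is handed in at 8.65 s: the tall foot was unlocked, drawn out and is held still at about 65° from upright, bell over the tray and well over 10 cm above the worktop, with the other things seen in their places; no verdict was returned.

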